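# Release a cartridge fuse and hold it up in the tongs

### The arm

A 6-joint arm with a two-finger parallel gripper is mounted at the origin on the work surface. World frame = base frame: x ahead of the robot, y to its left, z up, the work surface at z = 0. Lengths are in m, angles in rad, forces in N, time in s.
With the tool pointing down it reaches from about 0.3 to 0.85 m from the base axis. Payload 4.2 kg.
Tool frame: the origin (TCP) lies where the fingers leave the gripper's body, on its centre line; the fingertips stand 78 mm ahead of it and the grasp point (between the pads) lies robot.tcp_to_grasp ahead of it (robot.tcp_to_grasp is the distance from the TCP to the grasp point, in m); x points along the fingers, y is the direction in which the jaws open and shut, and the axes are right-handed (so a half turn about x gives the same grasp; the last joint's range is limited). The gripper opens to 91 mm and grips with 3 to 60 N. Pads are 32 mm wide; open, the fingers measure 118 mm over their backs; the gripper's body (76 mm by 178 mm) begins 60 mm behind the grasp point.
Start: joints at [-1.252, 0.32, 1.565, -0, 1.257, -0.02], TCP at [0.191, -0.542, 0.292] pointing down, gripper open.
Joint ranges: [-3.11, 3.11], [-0.84, 2.01], [0.21, 2.61], [-1.34, 4.49], [0.05, 2.63], [-2.56, 2.56]. Speed limits (rad/s): [2.57, 2.57, 3.14, 3.14, 3.14, 3.14].

### API

Orientations are given as a unit quaternion [w, x, y, z].
In Python, from workcell import robot gives the robot as it stands. The module is installed in compiled form; this text tells all that it offers.
- The arm moves only by the tool jog_arm, never from a script. Its argument "targets" is a list of rows, each a list of 6 numbers: the shift along the world's x, y, z as a fraction of full scale, then the turn, a rotation vector about the world's x, y, z as a fraction of full scale. A call has exactly 8 rows; each row is the pose to reach, as a shift and turn from the pose commanded when the call began; what a row does not reach only later rows make up. Full scale, the value 1, is 20 cm for a shift and 2 rad for a turn. A row lasts 1/12 s, in which the tool goes at most 41.7 mm and 7.16 degrees, less where a joint would pass 70% of its speed; a pose out of reach is approached as far as the arm can. A call with a number of a shift or a turn outside -1 to 1 is refused whole. A call with a gripper value outside its range is refused whole. "fingers" is the opening, from 0 (shut) to 1 (fully open), set as the call begins (left out, the last holds). The fingers move at their own pace and stop on an object; "grip_force" is the grip in N (left out, the last holds). Time passes only in rows, so rows that repeat a pose let the fingers close, or fill a call up. It gives the time, the measured TCP pose, the force and the opening at its end, in the units of the state.
- robot.get_state(): the state, without advancing time (a new reading comes with each control period).
- robot.capture(name): name is "scene" or "side" or "wrist"; returns a dict with "img" (420x560x3 uint8, blue, green, red), "camera_matrix" (3x3 intrinsics, pixels), "extrinsics" (4x4, takes a point from camera to world coordinates); the wrist camera has in their place "T_tool_cam" (4x4, takes a point from camera to tool coordinates, whose origin is the TCP and whose axes are the tool frame's). Camera axes: x right, y up, looking along -z (the intrinsics and any distortion apply to the point x, -y, -z); pixel columns grow to the right and rows downward; lengths in m; the calibration is good to about 2 mm. A picture is of the moment at which its call begins: read the wrist's pose just before it. There is no depth.
- robot.job_done(): hands the job in, once; it reports no verdict.
The state is a dict: "t": time; "joint_positions": joint angles; "qd": joint speeds; "joint_efforts": joint torques, N m; "tool_pos": TCP position; "tool_rot": TCP orientation; "ft_force": force on the tool from outside, world axes, zero at the start; "torque": the same for the moment, N m; "finger_gap": finger opening in m.
Only numpy, scipy, OpenCV 4.12 (cv2) and the standard library are available. Lean on these libraries where they do the work, as an engineer would, in place of code of your own. Each camera call takes 0.05 s, during which the arm holds its last target. There are 200 camera calls.

### The job

Slide the transport lock of the fuse carrier by its black knob all the way to the end stop, so that its arm no longer covers the fuse standing in the carrier. Then pick up the tongs from their rest by squeezing their two arms, close the jaws on that fuse and lift it so that it hangs in the tongs at least 10 cm above the bench; the gripper itself must not touch the fuse, and the other things on the bench stay where they are. Finish while still holding the fuse up, steady, in the tongs: nothing is put down.

Things in the scene. Friction and masses are not known exactly. Their poses are not given: they have to be found in the camera images.
- carrier: fixed grey base plate of the fuse carrier, 100 (x) x 210 (y) x 20 mm; origin on the bench under the axis of the fuse nest (round hole 25 mm wide, floor 10 mm above the bench); the plate runs from y -50 to +160 mm in its frame. The lock slides open along its +y; its -x side, towards the robot, is free for the tongs
- lock (a joint): travel of the transport lock along the carrier's +y axis, m: 0 locked (arm over the fuse), 0.070 at the end stop (fuse free); starts between 0 and 0.012; moves stiffly (about 3 N) and stays where it is left
- lock_knob (a point): centre of the lock's upright round black knob, 24 mm across, 28 mm high, centre 96 mm above the bench; 55 mm from the fuse axis along the carrier's y when locked, 125 mm when open. It stands on a 14 mm steel post; an arm 10 mm wide, top 76 mm above the bench, reaches from the post 71 mm towards the carrier's -y, over the fuse
- fuse_center (a point): centre of the cartridge fuse to lift: upright cylinder, white ceramic with steel end caps, 22 mm across, 58 mm tall, about 60 g; it stands loosely in the nest with its centre 39 mm and its top 68 mm above the bench (the plate's top is at 20 mm); the point is half-way up
- rest: fixed grey rest under the tongs; origin on the bench under the place to grip them; at the start +x points along the tongs to the jaws. Between its rear post (x -97 to -73 mm, top 36 mm) and front crossbar (x 45 to 59 mm, 90 mm wide, top 36 mm) only a bar 22 mm wide and 8 mm high lies under the tongs
- tongs: steel tongs, 210 mm long, 95 g, loose, lying level on the rest, two black-sleeved arms side by side, mid-height 45 mm above the bench. Origin midway between the sleeves when open, at mid-height: the place to grip, near the centre of mass; +x to the jaws, +y to the left arm. Hinge 85 mm behind (-x), middle of the jaws 95 mm ahead. The frame turns with the left arm as the jaws close
- tongs_arm (a joint): closing angle, rad: 0 sprung open (53 mm between jaws, 52 mm over the sleeves), 0.17 on the 22 mm fuse (arms parallel, 38 mm over the sleeves), 0.28 shut. Squeezing at the sleeves takes 5 N to start, 8 N at the fuse; about 0.47 of any further squeeze presses on the fuse. A gripper closed only to 46 mm holds the tongs by their spring, jaws still 40 mm open
- side_left (a point): middle of the outer face of the left arm's black sleeve (66 mm long, 20 mm high), where a finger presses
- side_right (a point): the same on the right arm
- jaw_left (a point): middle of the inner face of the left jaw pad (dark rubber, 32 mm long, 22 mm high, 7 mm thick)
- jaw_right (a point): the same for the right jaw
- tub_center (a point): white plastic tub (80 mm across, 120 mm tall) full of black sleeves, bystander; point 45 mm up its axis
- cutters_center (a point): side cutters with two blue handles, about 170 mm long, lying flat, bystander; point at their pivot
- tray_center (a point): low grey open tray 90 x 50 x 22 mm with metal terminals stuck in it, bystander; its centre
- tape_center (a point): black roll of tape lying flat, 68 mm across, 19 mm high, bystander; its centre
- screwdriver_grip (a point): screwdriver with a plastic handle lying flat, bystander; point on its handle
- mug_center (a point): white mug, 80 mm across, 92 mm tall, bystander; its centre
- spare_center (a point): small spare cartridge fuse (14 x 51 mm) lying on its side on the bench, bystander, NOT the one to lift; its centre
- fuse: the same cartridge fuse; origin at the centre of its lower end, z up its axis
Mind the look-alikes: they are no part of the job. Of the things like the tongs, leave any that is purple; of the rest the larger one is meant. What is shaped like the rest but red is not meant.

How it is judged:
On the way, in this order (a step that is already met when the one before it is completed fails the run):
1. the transport lock is at its end stop while the fuse still stands in the carrier and the tongs lie on their rest (value of joint lock above 0.065 m and height (world z) of fuse_center below 0.055 m and height (world z) of tongs below 0.06 m), for 0.2 s.
2. the tongs are lifted off their rest in the gripper (height (world z) of tongs above 0.065 m and contact force between the fingers and tongs above 1 N), for 0.2 s.
At the end, for the whole second after the job is handed in: Lock within 8 mm of its end stop; fuse centre over 125 mm above the bench, still (under 5 cm/s), pressed by the tongs (over 1 N) and within 40 mm of both jaws; tongs above 100 mm, held by the fingers; gripper not touching the fuse; fuse and tongs clear of carrier and rest (value of joint lock above 0.062 m and height (world z) of fuse_center above 0.125 m and linear speed of fuse below 0.05 m/s and height (world z) of tongs above 0.1 m and contact force between each of fuse, the fingers and tongs above 1 N and distance between fuse_center and jaw_left below 0.04 m and distance between fuse_center and jaw_right below 0.04 m and contact force between fuse and the fingers below 0.1 N and contact force between fuse and the arm below 0.1 N and contact force between each of fuse, tongs and carrier below 0.1 N and contact force between tongs and rest below 0.1 N); the arm keeps its last pose, push and grip.
It fails at once if the gripper or the arm touches the fuse (contact force between any of the fingers, the arm and fuse above 0.5 N).
It fails at once if another thing on the bench is moved by more than 30 mm (distance of any of tub_center, cutters_center, tray_center, tape_center, screwdriver_grip, mug_center, spare_center from where it was at the start of the episode above 0.03 m).
It also fails if it takes over 56 s, if anything falls off the work surface, if the arm or the gripper's body presses on something with over 40 N, if the wrist force passes 120 N, or if a joint passes its speed limit or range.

## Working session

There is one attempt and no reset: what is moved stays moved. The work goes in short steps, Python scripts to look and compute and a tool call to move; the robot and the scene stay as the last step left them, time stands still between calls to the robot, and variables do not carry over. Pictures are saved under pics/ and viewed, about 8 in all and at most 12, crops included, and the job is handed in when it is done.

Besides the shell and the picture viewer there is one more tool, called after "Request:" as name([rows], argument=value, ...), one row to a line, values as JSON. jog_arm: Moves the arm, as the interface text tells. Its arguments: {"type":"object","properties":{"targets":{"type":"array"},"fingers":{"type":"number"},"grip_force":{"type":"number"}},"required":["targets"]}

```bash
mkdir -p pics
cat > h.py <<'E'
import numpy as np, cv2
from scipy.spatial.transform import Rotation as R
from workcell import robot
def cam(name):
    s=robot.get_state(); c=robot.capture(name)
    if 'extrinsics' in c: T=np.array(c['extrinsics'])
    else:
        q=s['tool_rot']; B=np.eye(4); B[:3,:3]=R.from_quat([q[1],q[2],q[3],q[0]]).as_matrix(); B[:3,3]=s['tool_pos']; T=B@np.array(c['T_tool_cam'])
    return c['img'],np.array(c['camera_matrix']),T,c
def ray(K,T,u,v):
    d=np.linalg.inv(K)@[u,v,1]; d=T[:3,:3]@[d[0],-d[1],-d[2]]; return T[:3,3],d
def onz(K,T,u,v,z):
    o,d=ray(K,T,u,v); return o+d*(z-o[2])/d[2]
def proj(K,T,p):
    q=T[:3,:3].T@(np.array(p)-T[:3,3]); q=K@[q[0],-q[1],-q[2]]; return q[:2]/q[2]
def tri(*rs):
    A=0;b=0
    for o,d in rs:
        d=d/np.linalg.norm(d); P=np.eye(3)-np.outer(d,d); A=A+P; b=b+P@o
    return np.linalg.solve(A,b)
def save(n,c):
    import pickle; pickle.dump(c,open(n+'.pkl','wb'))
def load(n):
    import pickle; return pickle.load(open(n+'.pkl','rb'))
E
python3 - <<'E'
from h import *
ims=[]
for n in('scene','side'):
    i,K,T,c=cam(n); save(n,(i,K,T)); cv2.imwrite(f'pics/{n}0.png',cv2.resize(i,(800,600),interpolation=cv2.INTER_CUBIC)); print(n,[k for k in c if k!='img'],np.round(T,3).tolist(),K.tolist(), c.get('distortion'))
print(robot.get_state(), robot.tcp_to_grasp)
E
```

```text
scene ['camera_matrix', 'extrinsics'] [[0.785, -0.417, 0.459, 1.151], [0.62, 0.536, -0.573, -0.801], [-0.007, 0.734, 0.679, 1.024], [0.0, 0.0, 0.0, 1.0]] [[538.3703286523391, 0.0, 286.3392451447831], [0.0, 538.3703286523391, 216.2896762665137], [0.0, 0.0, 1.0]] None
side ['camera_matrix', 'extrinsics'] [[-0.968, 0.153, -0.197, 0.278], [-0.25, -0.621, 0.743, 0.912], [-0.009, 0.769, 0.639, 0.879], [0.0, 0.0, 0.0, 1.0]] [[392.0211156471187, 0.0, 278.6083404492203], [0.0, 392.0211156471187, 207.97170727491843], [0.0, 0.0, 1.0]] None
{'t': 0.1, 'joint_positions': array([-1.25199565e+00,  3.20226777e-01,  1.56554428e+00, -1.30669500e-05,
        1.25739142e+00, -2.00369660e-02]), 'qd': array([ 0.00014025, -0.00023452, -0.00209459, -0.00119184,  0.00014827,
        0.00053907]), 'joint_efforts': array([ 2.26577195e-04, -4.13332665e+01, -2.32510668e+01,  7.27899279e-02,
        4.21944063e-02, -5.63641072e-05]), 'tool_pos': array([ 0.1910014 , -0.54200798,  0.29150989]), 'tool_rot': array([-0.11867813, -0.69689568, -0.11977449,  0.69706957]), 'ft_force': array([-0.17789351, -0.08439029, -0.55617132]), 'torque': array([0.04349371, 0.02315415, 0.01099867]), 'finger_gap': 0.09149395561192174} 0.0595
```

View pics/scene0.png

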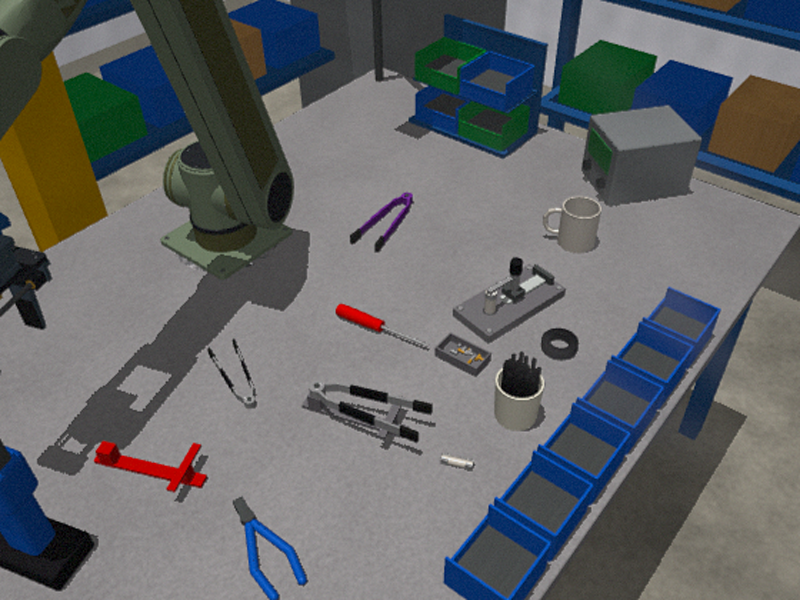

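View pics/side0.png

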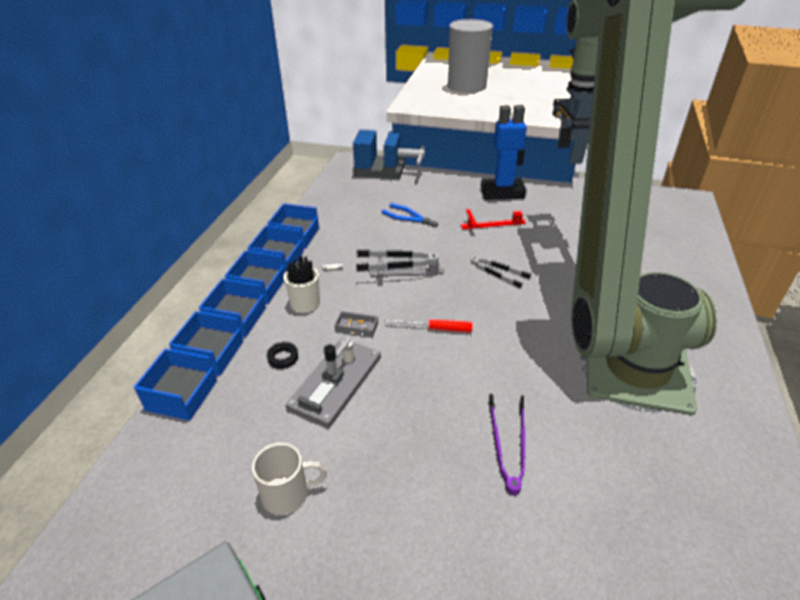

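Candidates for the tongs, in scene pixels: purple at (385,220), a small black and white pair at (232,370), and the large grey pair on the grey rest at (370,405). The large grey pair is meant, because it isn't purple, it's the larger of the rest and its rest is grey; the red rest at (150,468) is the decoy. One enlarged crop should confirm this.

Run:
```python
from h import *
s,_,_=load('scene'); d,_,_=load('side')
def cr(i,x,y,w,h): return cv2.resize(i[y:y+h,x:x+w],(400,300),interpolation=cv2.INTER_CUBIC)
# full-res px: scene tongs, scene carrier, side tongs, side carrier
a=cr(s,205,250,112,84); b=cr(s,305,165,112,84); c=cr(d,235,150,100,75); e=cr(d,190,225,100,75)
cv2.imwrite('pics/crops.png',np.vstack([np.hstack([a,b]),np.hstack([c,e])]))
```

```text
(no output)
```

View pics/crops.png

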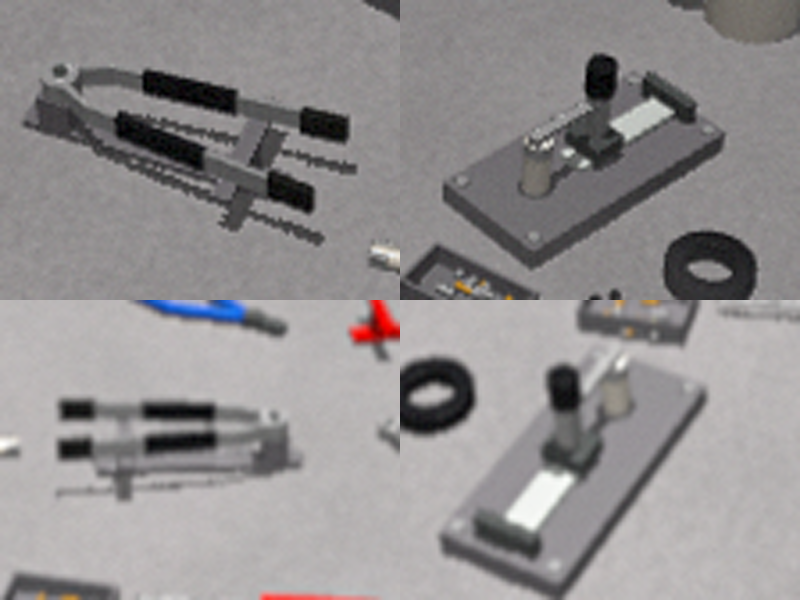

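The crop shows the grey-resting tongs (jaws away from the robot, hinge nearer it) and the carrier with black knob, arm over the fuse. Now I'll measure them.

Run:
```python
from h import *
s,Ks,Ts=load('scene'); d,Kd,Td=load('side')
S=lambda x,y,o:(o[0]+x/3.571,o[1]+y/3.571)
A=(205,250);B=(305,165)
D=lambda x,y,o:(o[0]+x/4,o[1]+y/4)
C=(235,150);E=(190,225)
def P(n,ps,pd):
    p=tri(ray(Ks,Ts,*ps),ray(Kd,Td,*pd)); print(n,np.round(p,4),np.round(proj(Ks,Ts,p)-ps,1),np.round(proj(Kd,Td,p)-pd,1)); return p
k=P('knob',S(201,76,B),D(164,88,E))
P('fusetop',S(138,143,B),D(221,67,E))
P('hinge',S(62,71,A),D(272,114,C))
# robot at left in side? sleeves: scene far(190,90), near(160,140); side upper(180,111) lower(180,141)
P('sl near-scene/upper',S(160,140,A),D(180,111,C)); P('sl far/lower',S(190,90,A),D(180,141,C))
P('jaw near/upper',S(290,192,A),D(76,110,C)); P('jaw far/lower',S(325,125,A),D(76,148,C))
for n,p in [('left',(44,186)),('front',(131,253)),('right',(323,135)),('far',(232,75))]: print('plate',n,np.round(onz(Ks,Ts,*S(*p,B),.02),4))
for n,p in [('a',(306,83)),('b',(170,282)),('c',(43,236))]: print('plate side',n,np.round(onz(Kd,Td,*D(*p,E),.02),4))
```

```text
knob [0.608  0.1989 0.096 ] [-0.5 -0.1] [-0.5  0.1]
fusetop [0.5909 0.1387 0.062 ] [-1.5 -0.3] [-1.4  0.3]
hinge [ 0.4903 -0.2266  0.0555] [-0.8 -0.3] [-0.5  0.2]
sl near-scene/upper [ 0.5757 -0.2252  0.0456] [-0.8 -0.3] [-0.5  0.2]
sl far/lower [ 0.5638 -0.1804  0.0459] [-0.6 -0.2] [-0.4  0.1]
jaw near/upper [ 0.6691 -0.2057  0.0446] [-0.7 -0.2] [-0.4  0.1]
jaw far/lower [ 0.6523 -0.1487  0.045 ] [-1.1 -0.3] [-0.7  0.2]
plate left [0.5413 0.0957 0.02  ]
plate front [0.6348 0.0761 0.02  ]
plate right [0.6802 0.2786 0.02  ]
plate far [0.5843 0.2981 0.02  ]
plate side a [0.5344 0.0975 0.02  ]
plate side b [0.5722 0.3014 0.02  ]
plate side c [0.6715 0.2856 0.02  ]
```

Run:
```python
from h import *
q=robot.get_state()['tool_rot']; M=R.from_quat([q[1],q[2],q[3],q[0]]).as_matrix(); print(M.round(3)); y=M[:,1]
print('tool y heading',np.degrees(np.arctan2(y[1],y[0])))
s,Ks,Ts=load('scene'); d,Kd,Td=load('side')
f=.7
for n,a,b,z in [('tubtop',(520,375),(302,275),.12),('mug',(580,205),(278,455),.09),('tray',(462,352),(357,323),.02),('tape',(560,342),(283,354),.019),('sleevetip',(518,355),(299,260),.15)]:
    a=np.array(a)*f;b=np.array(b)*f
    print(n,tri(ray(Ks,Ts,*a),ray(Kd,Td,*b)).round(3),onz(Ks,Ts,*a,z).round(3),onz(Kd,Td,*b,z).round(3))
```

```text
[[-0.001  0.332 -0.943]
 [ 0.001 -0.943 -0.332]
 [-1.    -0.002 -0.   ]]
tool y heading -70.58580067252446
tubtop [ 0.76  -0.028  0.091] [ 0.774 -0.051  0.12 ] [0.74  0.006 0.12 ]
mug [0.609 0.443 0.1  ] [0.603 0.457 0.09 ] [0.612 0.436 0.09 ]
tray [0.615 0.019 0.014] [0.619 0.015 0.02 ] [0.611 0.024 0.02 ]
tape [0.741 0.151 0.013] [0.746 0.147 0.019] [0.736 0.156 0.019]
sleevetip [ 0.757 -0.028  0.135] [ 0.761 -0.042  0.15 ] [ 0.749 -0.008  0.15 ]
```

Request:
jog_arm([
  [0.1,0.19,0,0,0,-0.02],
  [0.2,0.38,0,0,0,-0.04],
  [0.3,0.56,0,0,0,-0.06],
  [0.4,0.75,0,0,0,-0.08],
  [0.5,0.94,0,0,0,-0.1],
  [0.53,1,0,0,0,-0.14],
  [0.53,1,0,0,0,-0.14],
  [0.53,1,0,0,0,-0.14],
], fingers=1, grip_force=20)

```text
t: 0.77
tool_pos: [0.2973, -0.3418, 0.2923]
tool_rot: [-0.022, -0.707, -0.022, 0.707]
ft_force: [0.4, -0.2, 0.0]
finger_gap: 0.0916
```

Request:
jog_arm([
  [0.1,0.19,0,0,0,-0.02],
  [0.2,0.38,0,0,0,-0.04],
  [0.3,0.56,0,0,0,-0.06],
  [0.4,0.75,0,0,0,-0.08],
  [0.5,0.94,0,0,0,-0.1],
  [0.53,1,0,0,0,-0.13],
  [0.53,1,0,0,0,-0.13],
  [0.53,1,0,0,0,-0.13],
])

```text
t: 1.43
tool_pos: [0.4034, -0.143, 0.2921]
tool_rot: [0.07, -0.703, 0.07, 0.704]
ft_force: [0.4, -0.4, 0.2]
finger_gap: 0.0915
```

Request:
jog_arm([
  [0.1,0.18,0,0,0,0],
  [0.2,0.36,0,0,0,0],
  [0.3,0.54,0,0,0,0],
  [0.4,0.72,0,0,0,0],
  [0.48,0.85,0,0,0,0],
  [0.48,0.85,0,0,0,0],
  [0.48,0.85,0,0,0,0],
  [0.48,0.85,0,0,0,0],
])

```text
t: 2.1
tool_pos: [0.4989, 0.0257, 0.2918]
tool_rot: [0.071, -0.703, 0.072, 0.704]
ft_force: [-0.3, -0.3, -0.1]
finger_gap: 0.0912
```

Request:
jog_arm([
  [0.1,0.18,0,0,0,0],
  [0.2,0.36,0,0,0,0],
  [0.3,0.54,0,0,0,0],
  [0.4,0.72,0,0,0,0],
  [0.48,0.75,0,0,0,0],
  [0.48,0.75,0,0,0,0],
  [0.48,0.75,0,0,0,0],
  [0.48,0.75,0,0,0,0],
])

```text
t: 2.77
tool_pos: [0.5944, 0.1753, 0.2922]
tool_rot: [0.071, -0.703, 0.072, 0.704]
ft_force: [-0.1, -0.4, 0.3]
finger_gap: 0.0912
```

Run:
```python
from h import *
i,K,T,c=cam('wrist'); save('w1',(i,K,T)); cv2.imwrite('pics/w1.png',i); s=robot.get_state(); print(s['tool_pos'],s['joint_positions']);print(T.round(3))
q=s['tool_rot'];print(R.from_quat([q[1],q[2],q[3],q[0]]).as_matrix().round(3))
```

```text
[0.59433448 0.17538996 0.29243288] [ 2.68607616e-01  3.90819691e-01  1.45546772e+00 -5.21773299e-04
  1.29645463e+00  2.04312194e+00]
[[-0.201  0.942  0.268  0.67 ]
 [-0.98  -0.194 -0.054  0.16 ]
 [ 0.001 -0.273  0.962  0.385]
 [ 0.     0.     0.     1.   ]]
[[-0.001 -0.202 -0.979]
 [-0.001 -0.979  0.202]
 [-1.     0.001  0.001]]
```

View pics/w1.png

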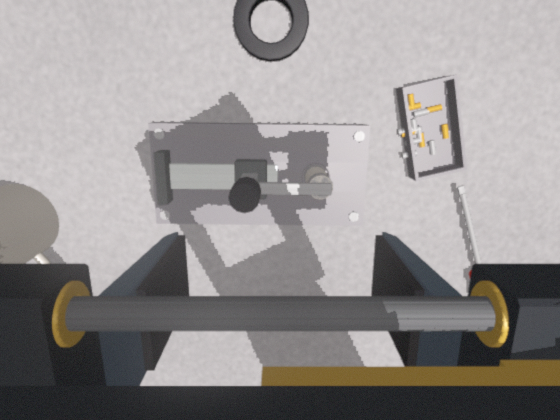

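The wrist view shows the knob top at about (245,194), the plate corners at (150,123), (369,124), (371,225) and (153,223), and the fuse under the arm at (320,180).

Run:
```python
from h import *
i,K,T=load('w1')
P=lambda u,v,z:onz(K,T,u,v,z).round(4)
for p in [(150,123),(369,124),(371,225),(153,223)]: print(P(*p,.02))
print('knob',P(245,194,.1)); print('fuse',P(318,183,.06))
# screws 
for p in [(160,133),(360,136),(353,216),(165,215)]: print(P(*p,.02))
```

```text
[0.6764 0.2837 0.02  ]
[0.6338 0.0811 0.02  ]
[0.5337 0.0929 0.02  ]
[0.5805 0.3098 0.02  ]
knob [0.6085 0.2    0.1   ]
fuse [0.5966 0.1406 0.06  ]
[0.6656 0.2771 0.02  ]
[0.6245 0.091  0.02  ]
[0.5468 0.1095 0.02  ]
[0.5862 0.2954 0.02  ]
```

Request:
jog_arm([
  [0.03,0.06,0,0,0,0],
  [0.07,0.12,-0.12,0,0,0],
  [0.07,0.12,-0.24,0,0,0],
  [0.07,0.12,-0.36,0,0,0],
  [0.07,0.12,-0.48,0,0,0],
  [0.07,0.12,-0.56,0,0,0],
  [0.07,0.12,-0.63,0,0,0],
  [0.07,0.12,-0.63,0,0,0],
])

```text
t: 3.48
tool_pos: [0.6075, 0.2011, 0.1633]
tool_rot: [0.07, -0.701, 0.072, 0.706]
ft_force: [-0.7, -0.2, -0.1]
finger_gap: 0.0911
```

Request:
jog_arm([
  [0,0,0,0,0,0],
  [0,0,0,0,0,0],
  [0,0,0,0,0,0],
  [0,0,0,0,0,0],
  [0,0,0,0,0,0],
  [0,0,0,0,0,0],
  [0,0,0,0,0,0],
  [0,0,0,0,0,0],
], fingers=0.2, grip_force=20)

```text
t: 4.15
tool_pos: [0.6091, 0.2017, 0.1664]
tool_rot: [-0.071, 0.704, -0.071, -0.703]
ft_force: [-0.7, 1.1, -0.4]
finger_gap: 0.0408
```

Request:
jog_arm([
  [0,0,0,0,0,0],
  [0,0,0,0,0,0],
  [0,0,0,0,0,0],
  [0,0,0,0,0,0],
  [0,0,0,0,0,0],
  [0,0,0,0,0,0],
  [0,0,0,0,0,0],
  [0,0,0,0,0,0],
])

```text
t: 4.82
tool_pos: [0.609, 0.2014, 0.1662]
tool_rot: [0.071, -0.703, 0.071, 0.704]
ft_force: [0.3, -2.0, 1.2]
finger_gap: 0.0234
```

Request:
jog_arm([
  [0.01,0.04,0,0,0,0],
  [0.02,0.08,0,0,0,0],
  [0.03,0.12,0,0,0,0],
  [0.035,0.16,0,0,0,0],
  [0.043,0.2,0,0,0,0],
  [0.052,0.24,0,0,0,0],
  [0.06,0.28,0,0,0,0],
  [0.06,0.28,0,0,0,0],
])

```text
t: 5.48
tool_pos: [0.6218, 0.2601, 0.1662]
tool_rot: [-0.072, 0.704, -0.07, -0.703]
ft_force: [1.2, 1.7, -1.2]
finger_gap: 0.0232
```

Request:
jog_arm([
  [0.001,0.005,0,0,0,0],
  [0.002,0.01,0,0,0,0],
  [0.003,0.015,0,0,0,0],
  [0.004,0.02,0,0,0,0],
  [0.005,0.024,0,0,0,0],
  [0.005,0.024,0,0,0,0],
  [0.005,0.024,0,0,0,0],
  [0.005,0.024,0,0,0,0],
])

```text
t: 6.15
tool_pos: [0.6221, 0.2616, 0.1662]
tool_rot: [0.071, -0.703, 0.072, 0.704]
ft_force: [1.5, -5.4, -0.2]
finger_gap: 0.0231
```

Request:
jog_arm([
  [0.001,0.005,0,0,0,0],
  [0.002,0.01,0,0,0,0],
  [0.003,0.015,0,0,0,0],
  [0.004,0.02,0,0,0,0],
  [0.005,0.025,0,0,0,0],
  [0.005,0.025,0,0,0,0],
  [0.005,0.025,0,0,0,0],
  [0.005,0.025,0,0,0,0],
])

```text
t: 6.82
tool_pos: [0.6224, 0.2625, 0.1662]
tool_rot: [0.067, -0.703, 0.074, 0.704]
ft_force: [-1.2, -16.5, 4.4]
finger_gap: 0.0236
```

Request:
jog_arm([
  [0,0,0,0,0,0],
  [0,0,0,0,0,0],
  [0,0,0,0,0,0],
  [0,0,0,0,0,0],
  [0,0,0.05,0,0,0],
  [0,0,0.2,0,0,0],
  [0,0,0.4,0,0,0],
  [0,0,0.6,0,0,0],
], fingers=1)

```text
t: 7.48
tool_pos: [0.6225, 0.2681, 0.2876]
tool_rot: [0.071, -0.703, 0.071, 0.704]
ft_force: [0.5, 0.4, 0.5]
finger_gap: 0.0739
```

Run:
```python
from h import *
i,K,T,c=cam('wrist'); save('w2',(i,K,T)); s=robot.get_state(); print(s['tool_pos'],s['joint_positions'],s['ft_force'])
a,K2,T2,_=cam('scene'); save('scene2',(a,K2,T2))
cv2.imwrite('pics/w2.png',np.hstack([cv2.resize(i[60:340,140:420],(400,400)),cv2.resize(a[150:290,290:430],(400,400),interpolation=cv2.INTER_CUBIC)]))
```

```text
[0.62538956 0.26929464 0.29834239] [3.89392099e-01 4.80113403e-01 1.29559523e+00 8.80439408e-04
 1.34911476e+00 2.16057826e+00] [2.77406732 0.84263019 7.13037612]
```

View pics/w2.png

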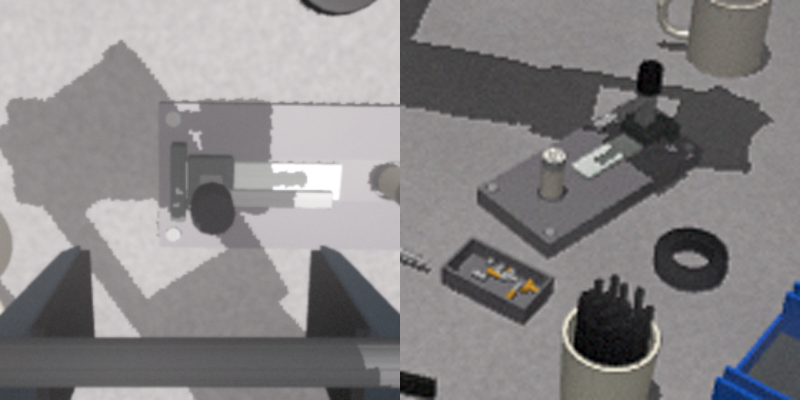

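The lock is open against its end block, and the fuse stands free at crop (553,155), which is scene pixel (343.6,204.3). Next I move towards the tongs.

Run:
```python
from h import *
a,K,T=load('scene2'); print('fuse top',onz(K,T,343.6,204.3,.068)); print('knob top',onz(K,T,290+250*.35,150+68*.35,.11))
i,K,T=load('w2'); print('knob w',onz(K,T,140+213*.7,60+208*.7,.1),'fuse side edge',onz(K,T,140+372*.7,60+180*.7,.055))
```

```text
fuse top [0.59645202 0.136732   0.068     ]
knob top [0.62366008 0.25669857 0.11      ]
knob w [0.62168394 0.2612397  0.1       ] fuse side edge [0.60749108 0.16300004 0.055     ]
```

Request:
jog_arm([
  [-0.02,-0.2,0,0,0,0.03],
  [-0.04,-0.4,0,0,0,0.06],
  [-0.06,-0.6,0,0,0,0.09],
  [-0.08,-0.8,0,0,0,0.12],
  [-0.1,-1,0,0,0,0.15],
  [-0.1,-1,0,0,0,0.15],
  [-0.1,-1,0,0,0,0.15],
  [-0.1,-1,0,0,0,0.15],
])

```text
t: 8.25
tool_pos: [0.6033, 0.0681, 0.2867]
tool_rot: [0.034, 0.707, 0.035, -0.706]
ft_force: [-1.1, 0.3, -0.9]
finger_gap: 0.0909
```

Request:
jog_arm([
  [-0.02,-0.2,0,0,0,0.03],
  [-0.04,-0.4,0,0,0,0.06],
  [-0.06,-0.6,0,0,0,0.08],
  [-0.08,-0.8,0,0,0,0.09],
  [-0.1,-1,0,0,0,0.09],
  [-0.1,-1,0,0,0,0.09],
  [-0.1,-1,0,0,0,0.09],
  [-0.1,-1,0,0,0,0.09],
])

```text
t: 8.92
tool_pos: [0.5837, -0.1309, 0.2862]
tool_rot: [0.098, 0.7, 0.099, -0.7]
ft_force: [-0.6, -0.2, 0.2]
finger_gap: 0.091
```

Request:
jog_arm([
  [-0.02,-0.1,0,0,0,0],
  [-0.05,-0.2,0,0,0,0],
  [-0.07,-0.25,0,0,0,0],
  [-0.07,-0.28,0,0,0,0],
  [-0.07,-0.28,0,0,0,0],
  [-0.07,-0.28,0,0,0,0],
  [-0.07,-0.28,0,0,0,0],
  [-0.07,-0.28,0,0,0,0],
])

```text
t: 9.58
tool_pos: [0.5694, -0.1876, 0.2863]
tool_rot: [0.099, 0.7, 0.099, -0.7]
ft_force: [0.7, -0.4, -0.5]
finger_gap: 0.0912
```

Run:
```python
from h import *
i,K,T,c=cam('wrist'); save('w3',(i,K,T)); cv2.imwrite('pics/w3.png',i); s=robot.get_state(); print(s['tool_pos'],s['joint_positions'])
q=s['tool_rot'];print(R.from_quat([q[1],q[2],q[3],q[0]]).as_matrix().round(3))
```

```text
[ 0.56933063 -0.18776644  0.28629341] [-3.37840607e-01  3.61869207e-01  1.51612825e+00  2.13808921e-04
  1.26353686e+00  9.53223910e-01]
[[ 0.     0.276 -0.961]
 [ 0.    -0.961 -0.276]
 [-1.    -0.    -0.   ]]
```

View pics/w3.png

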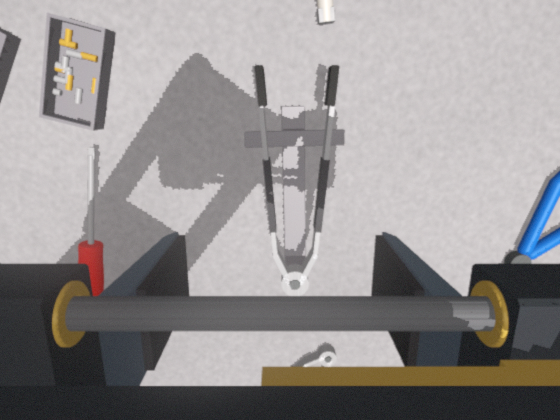

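The wrist view shows sleeve centres at (269,196) and (321,196), the hinge at (294,284), and jaws at (262,86) and (333,86).

Run:
```python
from h import *
i,K,T=load('w3')
P=lambda u,v,z=.052:onz(K,T,u,v,z)[:2]
sl,sr,h,jl,jr=P(269,196),P(321,196),P(294,284,.056),P(262,86),P(333,86)
m=(sl+sr)/2; j=(jl+jr)/2; print(sl,sr,m,h,j)
d=j-h; print('yaw',np.degrees(np.arctan2(d[1],d[0])),'len',np.hypot(*d)); print('from hinge',h+.085*d/np.hypot(*d))
b=(P(245,139,.036)+P(344,137,.036))/2;print('crossbar',b)
```

```text
[ 0.56406882 -0.17888473] [ 0.57693361 -0.22349658] [ 0.57050121 -0.20119065] [ 0.48930996 -0.22441296] [ 0.66056124 -0.17631728]
yaw 15.687323912973568 len 0.17787691862040564
from hinge [ 0.57114384 -0.20143003]
crossbar [ 0.61811572 -0.18703505]
```

Request:
jog_arm([
  [0.01,-0.07,-0.05,0,0,0],
  [0.01,-0.07,-0.2,0,0,0],
  [0.01,-0.07,-0.35,0,0,0],
  [0.01,-0.07,-0.5,0,0,0],
  [0.01,-0.07,-0.64,0,0,0],
  [0.01,-0.07,-0.76,0,0,0],
  [0.01,-0.07,-0.86,0,0,0],
  [0.01,-0.07,-0.9,0,0,0],
])

```text
t: 10.3
tool_pos: [0.5694, -0.2026, 0.1024]
tool_rot: [-0.097, -0.698, -0.099, 0.702]
ft_force: [-0.5, -0.0, 0.1]
finger_gap: 0.091
```

Request:
jog_arm([
  [0,0,0,0,0,0],
  [0,0,0,0,0,0],
  [0,0,0,0,0,0],
  [0,0,0,0,0,0],
  [0,0,0,0,0,0],
  [0,0,0,0,0,0],
  [0,0,0,0,0,0],
  [0,0,0,0,0,0],
], fingers=0.5, grip_force=20)

```text
t: 10.97
tool_pos: [0.5718, -0.2026, 0.1073]
tool_rot: [0.099, 0.701, 0.098, -0.699]
ft_force: [0.1, 0.7, 4.3]
finger_gap: 0.046
```

Request:
jog_arm([
  [0,0,0,0,0,0],
  [0,0,0,0,0,0],
  [0,0,0,0,0,0],
  [0,0,0,0,0,0],
  [0,0,0,0,0,0],
  [0,0,0,0,0,0],
  [0,0,0,0,0,0],
  [0,0,0,0,0,0],
])

```text
t: 11.63
tool_pos: [0.5718, -0.2026, 0.1073]
tool_rot: [0.099, 0.701, 0.098, -0.699]
ft_force: [-0.3, 1.5, 6.2]
finger_gap: 0.0455
```

Request:
jog_arm([
  [0,0,0.03,0,0,0],
  [0,0,0.08,0,0,0],
  [0,0,0.15,0,0,0],
  [0,0,0.25,0,0,0],
  [0,0,0.35,0,0,0],
  [0,0,0.45,0,0,0],
  [0,0,0.52,0,0,0],
  [0,0,0.55,0,0,0],
])

```text
t: 12.3
tool_pos: [0.5717, -0.2029, 0.2191]
tool_rot: [0.099, 0.701, 0.098, -0.699]
ft_force: [0.5, 0.3, -0.5]
finger_gap: 0.0455
```

Run:
```python
from h import *
i,K,T,c=cam('wrist'); save('w4',(i,K,T)); s=robot.get_state(); print(s['tool_pos'],s['finger_gap'])
d,K2,T2,_=cam('side'); save('side4',(d,K2,T2))
cv2.imwrite('pics/w4.png',np.hstack([cv2.resize(i,(400,300)),cv2.resize(d[110:230,220:380],(400,300),interpolation=cv2.INTER_CUBIC)]))
```

```text
[ 0.57178499 -0.20289187  0.21911489] 0.045678680452250306
```

View pics/w4.png

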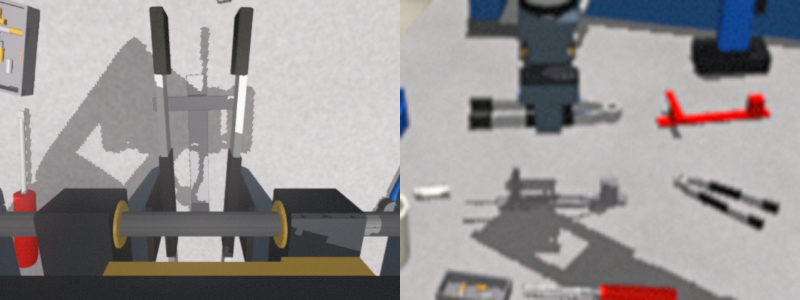

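The tongs hang level in the gripper. The jaws are at full-res (224,56) and (337,56). I'll work out the jaw offset from the TCP.

Run:
```python
from h import *
i,K,T=load('w4'); t=np.array([.5718,-.2029]); a=np.radians(16); ex=np.array([np.cos(a),np.sin(a)]); ey=np.array([-ex[1],ex[0]])
hsv=cv2.cvtColor(i,cv2.COLOR_BGR2HSV)
m=(i.max(2)<70).astype(np.uint8); m[115:]=0
n,l,st,ce=cv2.connectedComponentsWithStats(m)
for k in range(1,n):
    if st[k,4]>150: print(st[k],ce[k])
z=.219-.0623+.011
for u,v in [(215,14),(233,14),(328,14),(349,14),(237,100),(325,100),(224,56),(337,56)]:
    p=onz(K,T,u,v,z)[:2]-t; print((u,v),(p@ex).round(4),(p@ey).round(4))
```

```text
[220  10  19  93 607] [232.00658979  54.77924217]
[324  11  16  92 598] [330.15886288  55.37123746]
(215, 14) 0.107 0.0226
(233, 14) 0.107 0.0163
(328, 14) 0.107 -0.0167
(349, 14) 0.107 -0.0239
(237, 100) 0.0783 0.0158
(325, 100) 0.0783 -0.0165
(224, 56) 0.0934 0.02
(337, 56) 0.0934 -0.0203
```

Request:
jog_arm([
  [-0.02,0.06,0,0,0,-0.01],
  [-0.07,0.2,0,0,0,-0.03],
  [-0.12,0.35,0,0,0,-0.05],
  [-0.17,0.5,0,0,0,-0.07],
  [-0.22,0.65,0,0,0,-0.09],
  [-0.27,0.8,0,0,0,-0.11],
  [-0.31,0.9,0,0,0,-0.12],
  [-0.32,0.94,0,0,0,-0.125],
])

```text
t: 13.07
tool_pos: [0.5046, -0.012, 0.2149]
tool_rot: [-0.01, -0.705, -0.011, 0.709]
ft_force: [0.7, -0.7, -0.7]
finger_gap: 0.0459
```

Request:
jog_arm([
  [-0.02,0.06,0,0,0,-0.01],
  [-0.07,0.2,0,0,0,-0.03],
  [-0.12,0.35,0,0,0,-0.05],
  [-0.17,0.5,0,0,0,-0.07],
  [-0.22,0.65,0,0,0,-0.09],
  [-0.27,0.8,0,0,0,-0.11],
  [-0.31,0.9,0,0,0,-0.12],
  [-0.32,0.93,0,0,0,-0.121],
])

```text
t: 13.73
tool_pos: [0.4411, 0.1735, 0.2151]
tool_rot: [0.074, -0.702, 0.075, 0.704]
ft_force: [-0.5, -0.7, -0.4]
finger_gap: 0.0454
```

Request:
jog_arm([
  [0,0,-0.05,0,0,0],
  [0,0,-0.1,0,0,0],
  [0,0,-0.15,0,0,0],
  [0,0,-0.2,0,0,0],
  [0,0,-0.25,0,0,0],
  [0,0,-0.3,0,0,0],
  [0,0,-0.35,0,0,0],
  [0,0,-0.35,0,0,0],
])

```text
t: 14.4
tool_pos: [0.4417, 0.1702, 0.1439]
tool_rot: [0.074, -0.701, 0.076, 0.705]
ft_force: [0.2, -0.0, -0.2]
finger_gap: 0.0456
```

Run:
```python
from h import *
i,K,T,c=cam('wrist'); save('w5',(i,K,T)); s=robot.get_state(); print(s['tool_pos'],s['finger_gap'])
q=s['tool_rot'];print(R.from_quat([q[1],q[2],q[3],q[0]]).as_matrix().round(3))
cv2.imwrite('pics/w5.png',i)
```

```text
[0.44227988 0.17053322 0.14485899] 0.04546743695710341
[[-0.004 -0.212 -0.977]
 [-0.002 -0.977  0.212]
 [-1.     0.003  0.003]]
```

View pics/w5.png

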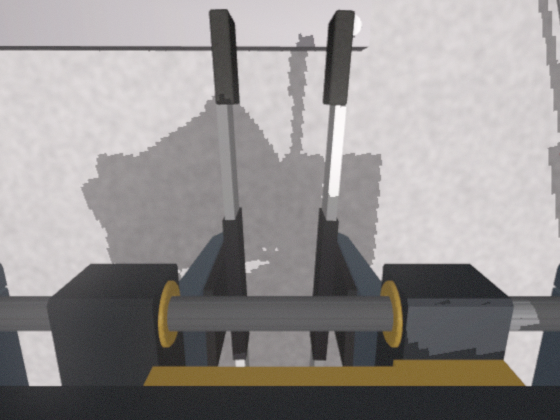

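The wrist view shows the open jaws at (226,57) and (340,57), the plate's near edge at row 47 and its corner at (367,47). The fuse is just out of frame. I'll check the carrier's position from the corner and screw.

Run:
```python
from h import *
i,K,T=load('w5'); c=onz(K,T,367,48,.02)[:2]; s=onz(K,T,359,25,.02)[:2]; e=onz(K,T,20,48,.02)[:2]; d=e-c
a=np.arctan2(d[1],d[0]); ey=np.array([np.cos(a),np.sin(a)]); ex=np.array([ey[1],-ey[0]])
print('corner',c,'screw',s,'yaw',np.degrees(a)-90,'fuse from corner',c+.05*ex+.05*ey, 'from screw', s+.04*ex+.04*ey)
t=np.array([.4423,.1705])
for f in ([.5955,.139],c+.05*ex+.05*ey):
    p=np.array(f)-t; X=np.array([.977,-.212]);Y=np.array([.212,.977]); print('fuse in tongs frame',p@X,p@Y)
# scene check
b,K,T,_=cam('scene'); cv2.imwrite('pics/s5.png',cv2.resize(b[130:290,230:440],(788,600),interpolation=cv2.INTER_CUBIC)); save('s5',(b,K,T))
```

```text
corner [0.53413857 0.1027012 ] screw [0.54607259 0.1051435 ] yaw -12.156895665846662 fuse from corner [0.59354677 0.14105046] from screw [0.59359915 0.13582291]
fuse in tongs frame 0.15635439999999998 0.001702899999999998
fuse in tongs frame 0.15401139646406642 0.0032921152116409174
```

View pics/s5.png

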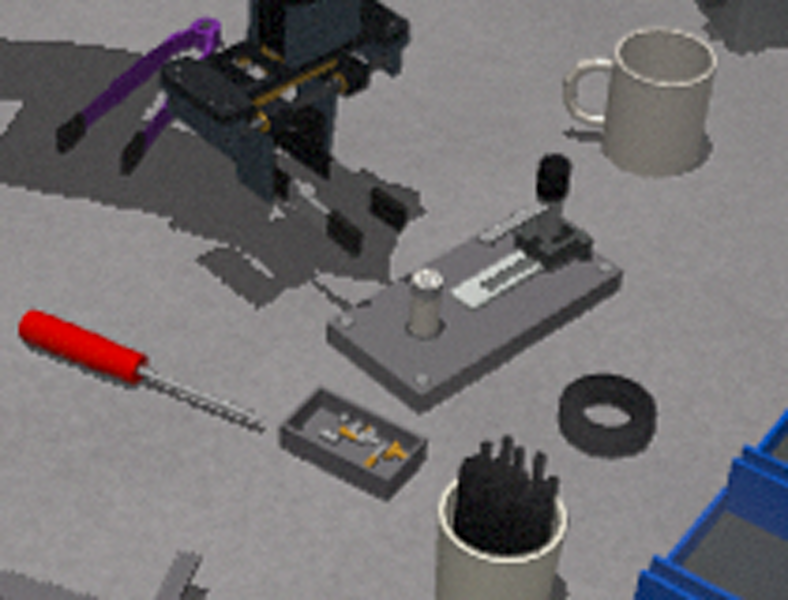

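Run:
```python
from h import *
i,K,T=load('s5')
for u,v in [(70,140),(130,160),(205,35)]: print(onz(K,T,230+u/3.752,130+v/3.75,.01).round(3))
print('fuse top',onz(K,T,230+428/3.752,130+281/3.75,.068))
s=robot.get_state();print(s['tool_pos'],s['joint_positions'])
```

```text
[0.236 0.158 0.01 ]
[0.292 0.167 0.01 ]
[0.231 0.343 0.01 ]
fuse top [0.5988747  0.13537922 0.068     ]
[0.44286796 0.17087931 0.1456453 ] [ 3.44194662e-01  3.16305549e-01  1.99430949e+00 -4.40912716e-04
  8.33050931e-01  2.12862801e+00]
```

Request:
jog_arm([
  [0,0.007,-0.04,0,0,0],
  [0,0.007,-0.08,0,0,0],
  [0,0.007,-0.12,0,0,0],
  [0,0.007,-0.15,0,0,0],
  [0,0.007,-0.17,0,0,0],
  [0,0.007,-0.18,0,0,0],
  [0,0.007,-0.18,0,0,0],
  [0,0.007,-0.18,0,0,0],
])

```text
t: 15.17
tool_pos: [0.4432, 0.1729, 0.1103]
tool_rot: [-0.075, 0.703, -0.075, -0.703]
ft_force: [-0.3, 0.7, -1.4]
finger_gap: 0.0457
```

Request:
jog_arm([
  [0.03,-0.006,0,0,0,0],
  [0.07,-0.015,0,0,0,0],
  [0.11,-0.024,0,0,0,0],
  [0.15,-0.033,0,0,0,0],
  [0.18,-0.039,0,0,0,0],
  [0.18,-0.039,0,0,0,0],
  [0.18,-0.039,0,0,0,0],
  [0.18,-0.039,0,0,0,0],
])

```text
t: 15.83
tool_pos: [0.4788, 0.1649, 0.1101]
tool_rot: [0.075, -0.703, 0.075, 0.703]
ft_force: [-1.0, 0.0, -0.2]
finger_gap: 0.0458
```

Run:
```python
from h import *
i,K,T,c=cam('wrist'); save('w6',(i,K,T)); s=robot.get_state(); print(s['tool_pos'],s['finger_gap'],s['ft_force'])
b,_,_,_=cam('scene')
cv2.imwrite('pics/w6.png',np.hstack([cv2.resize(i[0:240,120:440],(400,300)),cv2.resize(b[160:250,290:410],(400,300),interpolation=cv2.INTER_CUBIC)]))
```

```text
[0.47866104 0.16500564 0.11011546] 0.04563789862679763 [ 0.13155637 -0.19186712 -1.18951226]
```

View pics/w6.png

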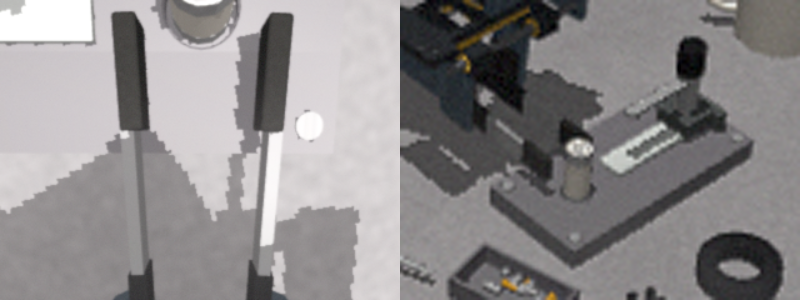

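Request:
jog_arm([
  [0.02,-0.004,0,0,0,0],
  [0.05,-0.011,0,0,0,0],
  [0.08,-0.018,0,0,0,0],
  [0.11,-0.024,0,0,0,0],
  [0.13,-0.028,0,0,0,0],
  [0.13,-0.028,0,0,0,0],
  [0.13,-0.028,0,0,0,0],
  [0.13,-0.028,0,0,0,0],
])

```text
t: 16.6
tool_pos: [0.5049, 0.1594, 0.1101]
tool_rot: [0.075, -0.703, 0.075, 0.703]
ft_force: [-0.8, 0.7, -1.0]
finger_gap: 0.0457
```

Run:
```python
from h import *
i,K,T,c=cam('wrist'); s=robot.get_state(); print(s['tool_pos'],s['finger_gap'],s['ft_force'])
b,_,_,_=cam('scene')
cv2.imwrite('pics/w7.png',np.hstack([cv2.resize(i[0:240,120:440],(400,300)),cv2.resize(b[160:250,290:410],(400,300),interpolation=cv2.INTER_CUBIC)]))
```

```text
[0.50478159 0.15940493 0.11015712] 0.0456530843837057 [ 0.67838669 -0.23071367 -1.22919924]
```

View pics/w7.png

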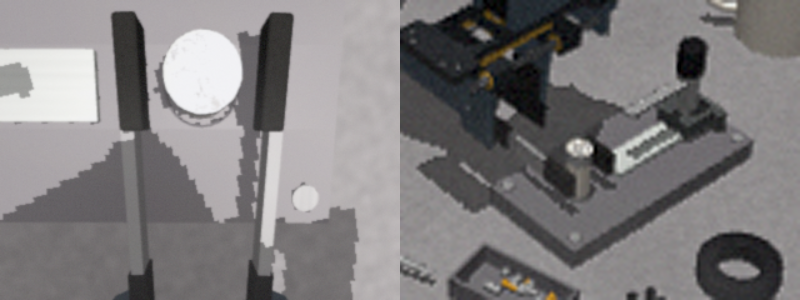

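The fuse at crop (202,72) is centred between the jaws, whose inner faces are at 145 and 258. Now I squeeze.

Request:
jog_arm([
  [0,0,0,0,0,0],
  [0,0,0,0,0,0],
  [0,0,0,0,0,0],
  [0,0,0,0,0,0],
  [0,0,0,0,0,0],
  [0,0,0,0,0,0],
  [0,0,0,0,0,0],
  [0,0,0,0,0,0],
], fingers=0.2, grip_force=32)

```text
t: 17.37
tool_pos: [0.505, 0.1595, 0.1103]
tool_rot: [0.075, -0.703, 0.075, 0.703]
ft_force: [-1.6, 1.1, -0.6]
finger_gap: 0.0376
```

Request:
jog_arm([
  [0,0,0.01,0,0,0],
  [0,0,0.03,0,0,0],
  [0,0,0.06,0,0,0],
  [0,0,0.1,0,0,0],
  [0,0,0.14,0,0,0],
  [0,0,0.18,0,0,0],
  [0,0,0.2,0,0,0],
  [0,0,0.2,0,0,0],
])

```text
t: 18.03
tool_pos: [0.5058, 0.1597, 0.1518]
tool_rot: [-0.076, 0.704, -0.075, -0.702]
ft_force: [0.1, -0.5, -1.3]
finger_gap: 0.038
```

Request:
jog_arm([
  [0,0,0.03,0,0,0],
  [0,0,0.1,0,0,0],
  [0,0,0.2,0,0,0],
  [0,0,0.3,0,0,0],
  [0,0,0.4,0,0,0],
  [0,0,0.5,0,0,0],
  [0,0,0.57,0,0,0],
  [0,0,0.6,0,0,0],
])

```text
t: 18.7
tool_pos: [0.5057, 0.1597, 0.2725]
tool_rot: [-0.076, 0.704, -0.075, -0.702]
ft_force: [0.9, -0.7, -1.8]
finger_gap: 0.0375
```

Request:
jog_arm([
  [0,0,0,0,0,0],
  [0,0,0,0,0,0],
  [0,0,0,0,0,0],
  [0,0,0,0,0,0],
  [0,0,0,0,0,0],
  [0,0,0,0,0,0],
  [0,0,0,0,0,0],
  [0,0,0,0,0,0],
])

```text
t: 19.37
tool_pos: [0.5051, 0.1595, 0.2701]
tool_rot: [0.075, -0.703, 0.075, 0.703]
ft_force: [-0.1, 0.2, -1.0]
finger_gap: 0.0375
```

Run:
```python
from h import *
i,K,T,c=cam('wrist'); s=robot.get_state(); print(s['tool_pos'],s['finger_gap'],s['ft_force'])
b,_,_,_=cam('scene')
cv2.imwrite('pics/w8.png',np.hstack([cv2.resize(i[0:240,120:440],(400,300)),cv2.resize(b[110:260,240:440],(400,300),interpolation=cv2.INTER_CUBIC)]))
```

```text
[0.50509278 0.15948439 0.27012005] 0.0374845812862243 [-0.43531882 -0.44327775 -1.36574577]
```

View pics/w8.png

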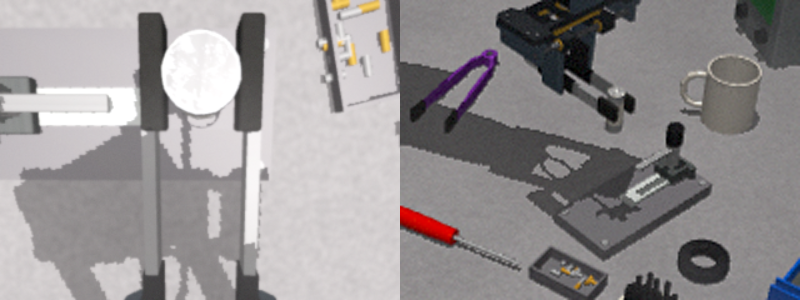

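The fuse hangs between the jaws, the carrier nest is empty, the knob is still at its stop, and the arm is steady. I'm handing the job in.

```bash
python3 -c "
from workcell import robot
print(robot.job_done()); s=robot.get_state(); print(s['t'],s['tool_pos'],s['finger_gap'])"
```

```text
the job is handed in; nothing more can be done
None
the job is handed in; nothing more can be done
```

I slid the lock by its knob to the end stop, squeezed the large grey tongs off their rest, closed them on the fuse and lifted it. I handed the job in at about 19.5 s with the fuse still held; no verdict is reported.

- **Lock:** the push at the end stop reached about 16 N. The last picture shows the knob still there.
- **Fuse:** the finger gap was 37.5 mm, matching the expected 38 mm on the fuse. From the arm's height, the fuse centre should be about 0.2 m above the bench. The last picture shows it upright in the jaws, clear of the carrier and the gripper.
- **Steadiness:** the arm held still through the last wait.
- **Other things on the bench:** those in view in the last picture looked undisturbed. I did not measure their positions again at the end.

The only disagreement was 2–5 mm between camera views of the fuse's position. A close wrist look before squeezing showed it centred between the jaws. A reading I tried to take after handing in was refused, so there are no figures from after that point.

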